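Catch the specimen tray on the gravity track

ROBOT

A 7-joint arm with a two-finger parallel gripper is mounted at the origin on the work surface. World frame = base frame: x ahead of the robot, y to its left, z up, the work surface at z = 0. Lengths are in m, angles in rad, forces in N, time in s.
With the tool pointing down it reaches from about 0.425 to 0.8 m from the base axis. Payload 8.3 kg.
Tool frame: the origin (TCP) lies on the centre line of the jaws, within the pads' length; the fingertips stand 8 mm ahead of it and the grasp point (between the pads) lies 11 mm behind it (env.finger_overhang is the distance from the TCP to the fingertips, in m); z points along the fingers, y is the line along which they close (so a half turn about z gives the same grasp; the last joint's range is limited). The gripper opens to 85 mm and grips with 20 to 120 N. Pads are 22 mm wide; open, the fingers measure 114 mm over their backs; the gripper's body (76 mm by 85 mm) begins 54 mm behind the grasp point. The pads swing forward as they close: fully open they stand 13 mm farther back than shut.
Start: joints at [1.086, 0.383, 0.016, 1.37, -0.006, 1.388, -0.046], TCP at [0.256, -0.57, 0.239] pointing down, gripper open.
Joint ranges: [-2.95, 2.95], [-0.25, 2.06], [-1.52, 1.56], [0.18, 2.33], [-1.44, 4.58], [0.02, 2.06], [-3.01, 3.01]. Speed limits (rad/s): [2.39, 2.39, 3.01, 3.01, 3.14, 3.14, 3.14].

INTERFACE

Orientations are given as a rotation vector (axis times angle).
In Python, from plant import env, grab_frame, ticket gives the robot as it stands.
- The arm moves only by the tool send_rows, never from a script. Its argument "increments" is a list of rows, each a list of 5 numbers: the opening, from -1 (shut) to 1 (fully open), then the shift along the tool's x, y, z in m, then the turn about the tool's z in degrees. In form: [[hand, dx, dy, dz, yaw], ...]. A call has 1 to 8 rows; each row shifts and turns the commanded pose from where the row before left it, along the tool's axes as they then stand; what a row does not reach is not made up. A row lasts 1/10 s, in which the tool goes at most 50 mm and 8.59 degrees, less where a joint would pass 70% of its speed; a pose out of reach is approached as far as the arm can. A call with a gripper value outside its range is refused whole. The fingers move at their own pace and stop on an object; the grip force is fixed at half the most. Time passes only in rows, so rows that do not move let the fingers close. It gives the time, the measured TCP pose, the force, the opening and the grip force at its end, in the units of the state.
- env.state(): the state, without advancing time (a new reading comes with each control period).
- grab_frame(name): name is "side" or "top"; returns a dict with "color" (400x640x3 uint8, blue, green, red), "fx", "fy", "cx", "cy" (pixels), "R" (3x3) and "t" (3): a world point X has camera coordinates R X + t. Camera axes: x right, y down, z forward; pixel columns grow to the right and rows downward; lengths in m; the calibration is good to about 2 mm. A picture is of the moment at which its call begins. There is no depth.
- ticket.hand_in(): hands the job in; it is judged then, once.
The state is a dict: "t": time; "q": joint angles; "dq": joint speeds; "effort": joint torques, N m; "ee_pos": TCP position; "ee_rot": TCP orientation; "contact_force": force on the tool from outside, world axes, zero at the start; "wrist_torque": the same for the moment, N m; "opening": finger opening in m; "grip_force": force on a finger pad.
Only numpy, scipy, OpenCV 4.12 (cv2) and the standard library are available. Lean on these libraries where they do the work, as an engineer would, in place of code of your own. Each camera call takes 0.05 s, during which the arm holds its last target. There are 200 camera calls.

TASK

Swing the hand lever at the upper end of the track over to drop the lane stop, and let the tray carriage run off downhill on its own, past the middle of the track. Catch the tray with the hand on the lower half while it is running, slow it gently to a creep before it gets to the end stops and let it settle softly against them, so that the fossil bone does not roll off its two rods in the tray; then take the hand clear. Leave the other things on the bench where they are.

Things in the scene. Friction and masses are not known exactly. Their poses are not given: they have to be found in the camera images.
- rack: bench-top gravity track, fixed: two aluminium C-rails 780 mm long, their outer sides 141 mm apart, on four legs. Origin: on the bench under the track's middle. z up; y along the track, uphill; x across it, away from the hand lever's side. The track falls 45 mm per metre (0.045 rad) towards -y. Two end stops at its lower end, a lane stop with hand lever at its upper part
- track_mid (a point): point in the middle of the track, 90 mm above the bench: the reference plane, which falls with the track (its height is 90 mm + 0.045 times the distance uphill of this point). The rails' tops are 6 mm above this plane, cross ties below them are 28 mm under it. Nothing stands above the rails but the tray, the blade (14 mm above the plane while up) and the end stops
- stop_lever (a joint): hand lever of the lane stop, rad: 0 = leaning downhill, stop up (the start); 0.9 = leaning uphill, stop fully down. It swings in the upright plane along the track; pushing its knob uphill raises the value. The carriage is free above about 0.65. Stiff: about 2 N at the knob; it stays where it is left
- lever_knob (a point): centre of the black ball knob, 28 mm diameter, of the hand lever: a 10 mm rod, 95 mm from pivot to knob centre, outside the rail nearer the robot, its pivot 96 mm to the -x side of the lane's middle line and 290 mm uphill of the rack's origin, at about the height of track_mid's plane. At the start the lever leans 0.5 rad from vertical, downhill
- blade_line (a point): lane stop: a steel blade 70 mm wide that stands 14 mm above the track plane between the rails in front of the carriage and drops when the hand lever is swung uphill. This point is the middle of its uphill face, at the height of the tray's underside: here the tray's leading wall stands at the start
- carriage (a joint): how far the tray carriage has run downhill from the lane stop, in m: 0 at the start, 0.487 against the end stops (half way down the track at 0.14). A flat frame on four wheels captive in the rails: it cannot be lifted out. With tray nominally 0.62 kg (0.32 to 0.87), bone extra; drag nominally 0.10 N + 0.9 N s/m x speed: it reaches 0.16 to 0.35 m/s at the lower end
- tray: open plywood tray bolted on the carriage: 126 mm wide (x), 170 mm long (y, +y uphill), 46 mm high, walls and floor 8 mm; origin: centre of its underside, 10 mm above track_mid's plane. Its leading wall, the -y one, is the one to catch; behind it 50 mm are free up to the bone
- bone: dark brown fossil limb bone, 88 mm long, 50 mm in diameter, 0.25 kg, lying loose across the tray on two rods (8 mm thick, axes 12 mm apart) in the tray's middle; origin: its centre, 40 mm above the tray's underside; x along it. A bump that changes the tray's speed by more than about 0.08 m/s at once, or braking harder than about 1.2 m/s2, makes it roll off the rods
- stop_line (a point): point on the lane's middle line, at the height of the tray's underside, in the uphill faces of the end stops: two rubber-faced steel lugs at the left and right edge of the lane, tops 42 mm above track_mid's plane, with 77 mm open between them for the hand. A tray against them has its leading wall here, its origin 85 mm uphill of this point
- tub: white plastic tub with a brush standing in it, 110 mm across and 95 mm high, beyond the track; origin: centre of its underside
- glue: white squeeze bottle of glue with a pointed nozzle, 42 mm diameter, 127 mm high, beyond the track; origin: centre of its underside
- brush: wide wooden paint brush, 180 mm long, lying on the bench on the robot's side of the track; origin: on its underside
- fragment: brown rock fragment 52 mm across and 34 mm high on the robot's side of the track; origin: centre of its underside
Not all that is in view belongs to the job. There is more than one size of the bone; the job needs the largest.

How it is judged:
By the outcome, as a careful person would: the job done as asked, in the order asked, and still so for the second after the job is handed in, with the robot touching nothing.
It also fails if it takes over 40 s, if anything falls off the work surface, if the arm or the gripper's body presses on something with over 40 N, if the wrist force passes 120 N, or if a joint passes its speed limit or range.

## Working session

There is one attempt and no reset: what is moved stays moved. The work goes in short steps, Python scripts to look and compute and a tool call to move; the robot and the scene stay as the last step left them, time stands still between calls to the robot, and variables do not carry over. Pictures are saved under pics/ and viewed, at most 10 in all, crops included, and the job is handed in when it is done.

Besides the shell and the picture viewer there is one more tool, called after "Request:" as name(argument=value, ...), one argument or row to a line, values as JSON. send_rows: Moves the arm, as the interface text tells. Its arguments: {"type":"object","properties":{"increments":{"type":"array"}},"required":["increments"]}

```bash
mkdir -p pics; ls; python3 - <<'E'
from plant import env, grab_frame
import cv2
s=env.state(); print({k:s[k] for k in("t","ee_pos","ee_rot","contact_force","opening")})
for n in("side","top"):
    f=grab_frame(n); cv2.imwrite(f"pics/{n}0.png",f["color"]); print(n,f["fx"],f["fy"],f["cx"],f["cy"],f["R"],f["t"])
E
```

```text
pics
{'t': 0.0, 'ee_pos': array([ 0.25569327, -0.56977163,  0.23826978]), 'ee_rot': array([-3.07011277e+00, -6.57301735e-01,  6.89349564e-04]), 'contact_force': array([ 0.08850895, -0.50352786, -0.16606625]), 'opening': 0.0858411744795905}
side 369.33668927446666 369.33668927446666 320.7397906089066 191.03348974426117 [[-0.98245091 -0.18633329 -0.00837386]
 [-0.10190997  0.57384344 -0.81259957]
 [ 0.15621964 -0.7974858  -0.58276223]] [0.53064729 0.17923492 0.86471881]
top 368.32854021756424 368.32854021756424 322.3056224114576 200.47393408184078 [[-0.00426065 -0.99961241 -0.0275115 ]
 [-0.98537985  0.00888261 -0.17014008]
 [ 0.17031851  0.02638437 -0.98503577]] [0.00198354 0.5596937  1.06860248]
```

View pics/side0.png

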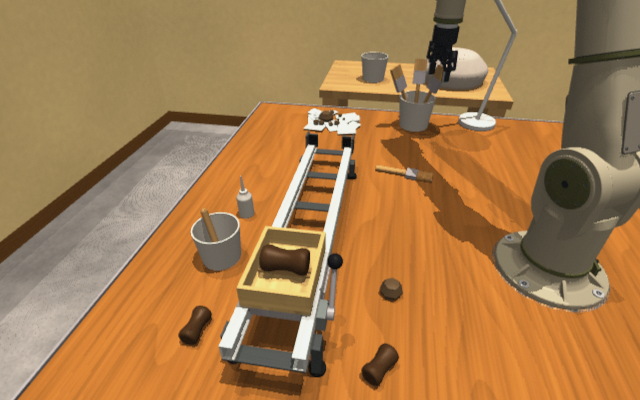

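View pics/top0.png

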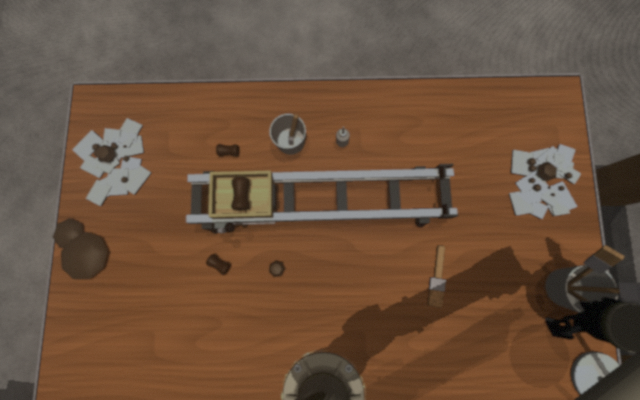

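The side view looks down-track. The tray with the bone is at (285,265), the knob at (335,261), and the end stops at about (312,140) and (347,142). In the top view the tray is at (241,194), the rails run from x=188 to 457, and the end stops are at about (446,170) and (452,212). Candidates for the bone are (241,193) in the tray, the largest, and smaller ones at (228,150) and (218,263). I'll look closer in crops.

```bash
python3 - <<'E'
import cv2, numpy as np
t=cv2.imread("pics/top0.png"); s=cv2.imread("pics/side0.png")
a=cv2.resize(t[155:240,180:280],None,fx=6,fy=6,interpolation=2)[:, :]
a=cv2.resize(t[160:235,180:300],(780,488),interpolation=2) # 6.5x
cv2.imwrite("pics/ta.png",a)
b=cv2.resize(t[155:230,380:465],(680,600),interpolation=2) # 8x
cv2.imwrite("pics/tb.png",b)
c=cv2.resize(s[220:380,215:355],(525,600),interpolation=2) # 3.75
d=cv2.resize(s[120:190,290:360],(275,275),interpolation=2) # 3.93
c2=np.zeros((600,800,3),np.uint8); c2[:,:525]=c; c2[:275,525:]=d
cv2.imwrite("pics/sc.png",c2)
E
```

```text
(no output)
```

View pics/ta.png

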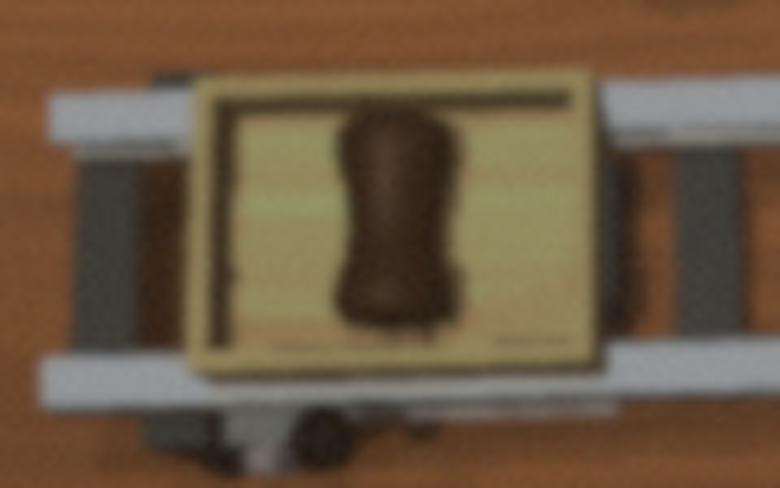

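View pics/tb.png

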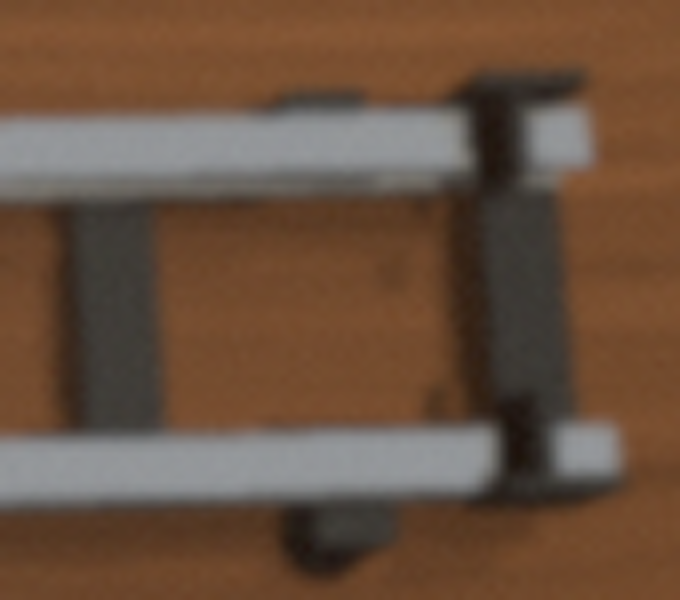

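View pics/sc.png

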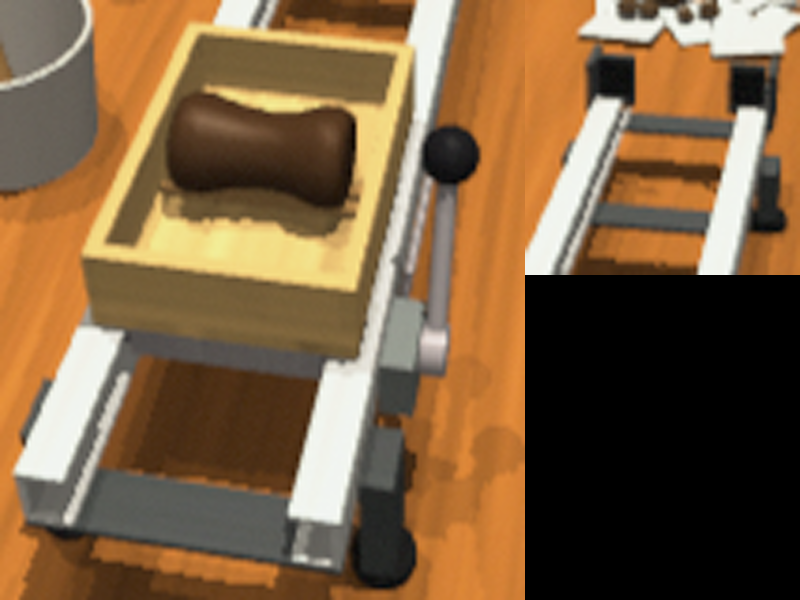

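The top crop shows the tray rim corners at about (197,78), (590,70), (605,368) and (187,368), with the knob at (325,435). The side crop shows the knob centre at (450,155), and the bone lies across the tray as the largest of the three. Both lugs are visible. Next I fit the rack pose from both views.

```bash
cat > h.py <<'E'
import numpy as np
from scipy.optimize import least_squares
from plant import env, grab_frame
def proj(f,X):
    c=np.atleast_2d(X)@np.array(f["R"]).T+f["t"]
    return np.c_[f["fx"]*c[:,0]/c[:,2]+f["cx"], f["fy"]*c[:,1]/c[:,2]+f["cy"]]
def world(p,L):  # p=(x,y,yaw); L: x, y, height above plane
    L=np.atleast_2d(L); c,s=np.cos(p[2]),np.sin(p[2])
    return np.c_[p[0]+c*L[:,0]-s*L[:,1], p[1]+s*L[:,0]+c*L[:,1], .09+.045*L[:,1]+L[:,2]]
def tri(f1,u1,f2,u2):
    r=least_squares(lambda X:np.r_[proj(f1,X)[0]-u1,proj(f2,X)[0]-u2],[.5,0,.1]); return r.x,np.abs(r.fun).max()
E
python3 - <<'E'
from h import *
T=grab_frame("top");S=grab_frame("side")
ta=lambda u,v:(179.5+(u+.5)/6.5,159.5+(v+.5)/6.5)
tb=lambda u,v:(379.5+(u+.5)/8,154.5+(v+.5)/8)
sc=lambda u,v:(214.5+(u+.5)/3.75,219.5+(v+.5)/3.75)
sd=lambda u,v:(289.5+(u-524.5)/3.93,119.5+(v+.5)/3.93)
print("knob",tri(T,ta(325,435),S,sc(450,155)))
R=.006;Y=.39;X=.0705
pts=[("T",ta(50,94),(X,Y,R)),("T",ta(40,408),(-X,Y,R)),("T",tb(592,106),(X,-Y,R)),("T",tb(625,480),(-X,-Y,R)),
("S",sc(18,472),(X,Y,R)),("S",sc(345,523),(-X,Y,R))]
tr=[("T",ta(197,78),1,1),("T",ta(590,70),1,-1),("T",ta(605,370),-1,-1),("T",ta(187,370),-1,1),
("S",sc(83,258),1,1),("S",sc(362,292),-1,1),("S",sc(192,27),1,-1),("S",sc(412,45),-1,-1)]
F={"T":T,"S":S}
def res(p):
    r=[proj(F[c],world(p,L))[0]-u for c,u,L in pts]
    r+=[proj(F[c],world(p,(a*.063,p[3]+b*.085,.056)))[0]-u for c,u,a,b in tr]
    return np.concatenate(r)
s=least_squares(res,[.55,.0,0,.225],loss="soft_l1")
print(s.x,res(s.x).reshape(-1,2).round(1).tolist())
p=s.x
k=world(p,(-.096,.29-.095*np.sin(.5),.095*np.cos(.5)))
print("knob pred",k,proj(T,k),ta(325,435),proj(S,k),sc(450,155))
for c,u in(("S",sd(597,55)),("S",sd(768,66))):
  print(u,proj(S,world(p,[(X,-.347,.042),(-X,-.347,.042)])))
print("tri rail end",tri(T,ta(50,94),S,sc(18,472)),tri(T,ta(40,408),S,sc(345,523)))
for n,L in dict(blade=(0,p[3]-.085,.01),stop=(0,-.347,.01)).items(): print(n,world(p,L))
print(env.finger_overhang, env.state()["t"])
E
```

```text
knob (array([0.4685435 , 0.24048586, 0.18258683]), np.float64(0.06997196845006215))
[ 0.5690292  -0.00291032  0.02636069  0.2258828 ] [[0.5, 0.3], [0.4, 0.1], [-0.4, -0.2], [-0.1, 0.2], [0.0, 0.3], [-0.1, -0.1], [-0.5, 0.4], [0.3, 0.0], [-1.7, -1.4], [-0.0, 0.3], [0.1, -0.5], [-0.7, -0.1], [-0.2, -1.2], [1.4, 0.2]]
knob pred [[0.46661931 0.23892899 0.1843708 ]] [[229.95044347 227.22476727]] (229.5769230769231, 226.5) [[335.8408445  259.72972132]] (334.6333333333333, 260.9666666666667)
(307.9478371501272, 133.62213740458014) [[307.30589684 134.14167697]
 [351.52409216 137.11018709]]
(351.45928753180664, 136.42111959287533) [[307.30589684 134.14167697]
 [351.52409216 137.11018709]]
tri rail end (array([0.62893123, 0.38926801, 0.11543419]), np.float64(0.2523718887726716)) (array([0.48809674, 0.38584168, 0.11464396]), np.float64(0.12762601108752847))
blade [[0.56531586 0.13792353 0.10633973]]
stop [[ 0.5781753  -0.34978977  0.084385  ]]
0.008 0.2
```

The fit agrees to about 1 px. The rack is at (0.569, -0.003) with a yaw of 0.026 rad. The triangulated knob is at (0.468, 0.240, 0.183), which matches the predicted position. Next I plan the approach.

```bash
cat >> h.py <<'E'
from scipy.spatial.transform import Rotation as Ro
P=np.array([.5690,-.0029,.0264])
def rackpos(X):
    d=np.array(X[:2])-P[:2]; c,s=np.cos(P[2]),np.sin(P[2]); return np.array([c*d[0]+s*d[1],-s*d[0]+c*d[1],X[2]])
def rows(waypts,yaws,hand=-1):  # world waypoints, one per row
    s=env.state(); M=Ro.from_rotvec(s["ee_rot"]); x=np.array(s["ee_pos"]); out=[]
    for w,y in zip(waypts,yaws):
        d=M.inv().apply(np.array(w)-x); out.append([hand,*d.round(4).tolist(),y]); x=np.array(w); M=M*Ro.from_euler("z",y,degrees=True)
    return out
E
python3 - <<'E'
from h import *
a=env.state()["ee_pos"]; b=np.array([.5,-.28,.25])
for r in rows([a+(b-a)*(i+1)/8 for i in range(8)],[-8.4]*8): print(r)
E
```

```text
[-1, 0.0427, -0.0206, -0.0014, -8.4]
[-1, 0.0452, -0.0141, -0.0014, -8.4]
[-1, 0.0468, -0.0074, -0.0014, -8.4]
[-1, 0.0474, -0.0004, -0.0014, -8.4]
[-1, 0.0469, 0.0065, -0.0014, -8.4]
[-1, 0.0455, 0.0133, -0.0014, -8.4]
[-1, 0.0431, 0.0198, -0.0014, -8.4]
[-1, 0.0397, 0.0259, -0.0014, -8.4]
```

Request:
send_rows(
  increments=[
    [-1,0.043,-0.021,-0.001,-8.4],
    [-1,0.045,-0.014,-0.001,-8.4],
    [-1,0.047,-0.007,-0.001,-8.4],
    [-1,0.047,0,-0.001,-8.4],
    [-1,0.047,0.007,-0.001,-8.4],
    [-1,0.045,0.013,-0.001,-8.4],
    [-1,0.043,0.02,-0.001,-8.4],
    [-1,0.04,0.026,-0.001,-8.4],
  ],
)

```text
t: 1.0
ee_pos: [0.5017, -0.2795, 0.2474]
ee_rot: [2.188, 2.254, -0.0]
contact_force: [1.2, 0.4, -0.1]
opening: 0.0001
grip_force: 0.0
```

```bash
python3 - <<'E'
from h import *
s=env.state();a=s["ee_pos"];M=Ro.from_rotvec(s["ee_rot"]).as_matrix();print(s["t"],a,M[:,0],np.degrees(np.arctan2(M[1,0],M[0,0])))
E
```

```text
1.0 [ 0.50172096 -0.27951801  0.24740618] [-2.95585989e-02  9.99563037e-01 -1.58896156e-04] 91.69382970160582
```

Request:
send_rows(
  increments=[
    [-1,0.045,-0.003,0,0],
    [-1,0.045,-0.003,0,0],
    [-1,0.045,-0.003,0,0],
    [-1,0.045,-0.003,0,0],
    [-1,0.045,-0.003,0,0],
    [-1,0.045,-0.002,0.007,0],
    [-1,0.045,-0.002,0.01,0],
    [-1,0.045,0,0.01,0],
  ],
)

```text
t: 1.8
ee_pos: [0.4728, 0.08, 0.2203]
ee_rot: [2.194, 2.247, 0.0]
contact_force: [2.4, -0.9, 0.6]
opening: 0.0
grip_force: 0.0
```

Request:
send_rows(
  increments=[
    [-1,0.04,0,0.013,0],
    [-1,0.04,0,0.013,0],
    [-1,0.02,0,0.014,0],
    [-1,0,0,0,0],
  ],
)

```text
t: 2.2
ee_pos: [0.4689, 0.1817, 0.1786]
ee_rot: [-2.186, -2.252, 0.002]
contact_force: [-0.4, 0.1, 0.2]
opening: 0.0001
grip_force: 0.0
```

```bash
python3 - <<'E'
from h import *
import cv2
s=env.state();a=s["ee_pos"];print(s["t"],a,rackpos(a),s["contact_force"])
f=grab_frame("side")["color"]; t=grab_frame("top")["color"]
c=np.hstack([cv2.resize(f[170:350,215:375],(480,540),interpolation=2),cv2.resize(t[160:250,180:233],(318,540),interpolation=2)])
cv2.imwrite("pics/k1.png",c)
E
```

```text
2.2 [0.46885773 0.18169454 0.17863708] [-0.09523465  0.18717367  0.17863708] [-0.36799035  0.11423332  0.23855921]
```

View pics/k1.png

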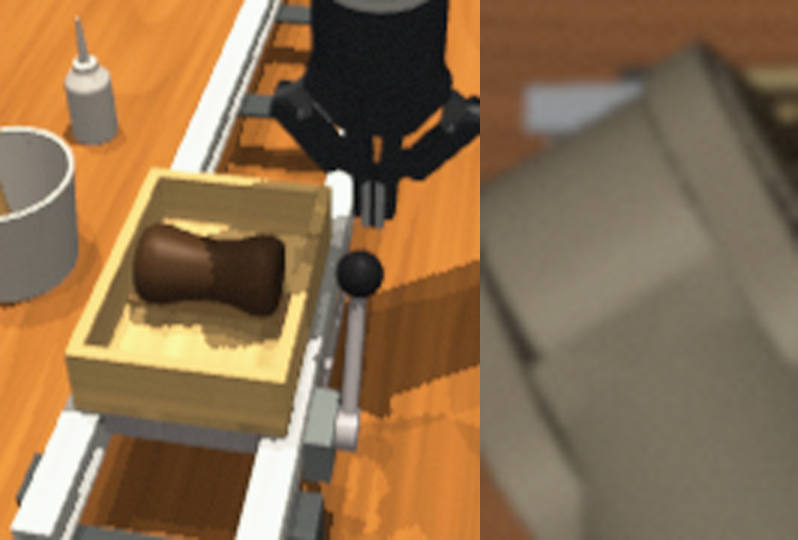

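The shut fingers stand just downhill of the knob, in line with it, and clear of the rail and tray. Next I build the tray tracker from the lower edge of the rear wall in the side view, before I release anything.

```bash
cat >> h.py <<'E'
import cv2
YS=np.arange(-.28,.36,.001); XS=np.arange(-.045,.046,.003)
def track():
    "s of the carriage from the rear wall's lower edge (side view)"
    f=grab_frame("side"); h=cv2.cvtColor(f["color"],cv2.COLOR_BGR2HSV)
    g=np.array([(x,y,.010) for y in YS for x in XS]); uv=proj(f,world(P,g)).astype(np.float32).reshape(len(YS),len(XS),2)
    r=cv2.remap(h,uv,None,cv2.INTER_LINEAR); m=(r[...,0]>=16)&(r[...,0]<=32)&(r[...,1]>70)&(r[...,2]>60)
    k=m.mean(1)>.5; i=np.where(k)[0]
    return (.311-YS[i.max()] if len(i) else None), f["color"], r
E
python3 - <<'E'
from h import *
s,f,r=track(); print(s)
j=len(XS)//2
for i in range(540,640,6): print(round(YS[i],3),r[i,j],r[i,5],r[i,25])
E
```

```text
-0.0020000000000005014
0.26 [ 25 105 250] [ 26 104 250] [ 25 109 250]
0.266 [ 24 109 250] [ 25 109 250] [ 24 110 250]
0.272 [ 22 121 236] [ 23 119 241] [ 22 121 237]
0.278 [ 19 133 124] [ 19 133 128] [ 19 132 127]
0.284 [ 19 132 126] [ 19 130 129] [ 19 129 127]
0.29 [ 18 130 130] [ 18 131 132] [ 19 129 129]
0.296 [ 19 130 129] [ 18 131 130] [ 18 131 128]
0.302 [ 18 134 138] [ 18 132 138] [ 18 132 140]
0.308 [ 18 130 129] [ 19 132 124] [ 19 133 126]
0.314 [ 17  53 103] [11 40 99] [12 39 99]
0.32 [11 21 95] [ 7 19 94] [12 20 90]
0.326 [11 78 90] [12 79 89] [ 12 102 101]
0.332 [ 14 184  86] [ 13 181  81] [ 14 184 115]
0.338 [ 14 186  85] [ 14 184  82] [ 14 187 112]
0.344 [ 13 177  85] [ 14 184  82] [ 14 187 120]
0.35 [ 14 188  84] [ 14 185  82] [ 14 189 120]
0.356 [ 14 188  82] [ 14 188  82] [ 14 187 121]
```

Request:
send_rows(
  increments=[
    [-1,0.03,0,0,0],
    [-1,0.02,0,0,0],
    [-1,0.02,0,0,0],
    [-1,0.02,0,0,0],
    [-1,0.014,0,0,0],
    [-1,0.011,0,0,0],
  ],
)

```text
t: 2.95
ee_pos: [0.4689, 0.2929, 0.1806]
ee_rot: [2.196, 2.245, 0.0]
contact_force: [-0.3, -1.2, -0.8]
opening: 0.0001
grip_force: 0.7
```

```bash
python3 - <<'E'
from h import *
s,f,r=track(); e=env.state(); print(s,e["t"],rackpos(e["ee_pos"]),e["contact_force"])
cv2.imwrite("pics/k2.png",cv2.resize(f[170:350,215:375],(480,540),interpolation=2))
E
```

```text
0.002999999999999503 3.0 [-0.09295512  0.30024068  0.18057487] [-0.32022075  0.06376021  0.46159801]
```

View pics/k2.png

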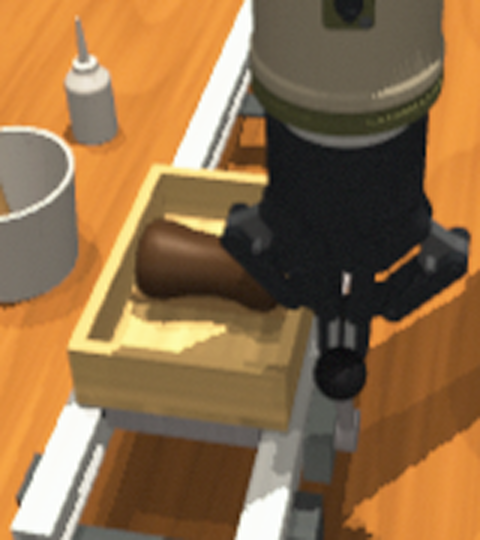

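The knob has been pushed over against the shut fingers, at about 0.87 rad. The tray has just begun to roll (s=0.003). I add a small extra push, then retreat downhill along the lever side.

Request:
send_rows(
  increments=[
    [-1,0.003,0,0,0],
    [-1,-0.045,0,0,0],
    [-1,-0.048,0,0,0],
    [-1,-0.048,0,0,0],
    [-1,-0.048,0,0,0],
    [-1,-0.048,0,0,0],
    [-1,-0.048,0,0,0],
    [-1,-0.048,0,0,0],
  ],
)

```text
t: 3.8
ee_pos: [0.4756, -0.0393, 0.1808]
ee_rot: [2.195, 2.246, 0.001]
contact_force: [0.7, -0.2, -0.2]
opening: -0.0002
grip_force: 0.0
```

```bash
python3 - <<'E'
from h import *
s,f,r=track(); e=env.state(); print(s,e["t"],rackpos(e["ee_pos"]),e["contact_force"])
cv2.imwrite("pics/k3.png",f)
E
```

```text
0.12999999999999962 3.85 [-0.09482461 -0.04355506  0.18028354] [-0.08911969 -8.38903251  0.11455685]
```

Request:
send_rows(
  increments=[
    [-1,-0.038,0.024,0.0175,0],
    [-1,-0.038,0.024,0.0175,0],
    [-1,-0.038,0.024,0.0175,0],
    [-1,-0.038,0.024,0.0175,0],
  ],
)

```text
t: 4.25
ee_pos: [0.5762, -0.1885, 0.1098]
ee_rot: [2.196, 2.246, -0.0]
contact_force: [1.7, -0.2, 0.3]
opening: 0.0
grip_force: 0.0
```

```bash
python3 - <<'E'
from h import *
s,f,r=track(); e=env.state(); print(s,.14-s,e["t"],rackpos(e["ee_pos"]),e["contact_force"])
cv2.imwrite("pics/k4.png",f)
E
```

```text
0.24499999999999972 -0.1049999999999997 4.3 [ 0.00213351 -0.19360281  0.10461069] [-0.3258355  -6.71123126 -1.69833924]
```

```bash
python3 - <<'E'
from h import *
s,f,r=track(); e=env.state(); print(s,.14-s,e["t"],rackpos(e["ee_pos"]),e["contact_force"])
E
```

```text
0.15299999999999964 -0.012999999999999623 4.35 [ 0.00046178 -0.19075962  0.10558856] [-0.3632629  -1.20670083  0.1999996 ]
```

```bash
python3 - <<'E'
import re
t=open("h.py").read()
t=t.replace('def track():','def track(img=None,F=None):').replace('f=grab_frame("side"); h','f=F or grab_frame("side")\n    if img is not None: f=dict(f,color=img)\n    h')
open("h.py","w").write(t)
E
cat > cal.py <<'E'
E
python3 - <<'E'
from h import *
F=dict(fx=369.33668927446666,fy=369.33668927446666,cx=320.7397906089066,cy=191.03348974426117,R=np.array([[-0.98245091,-0.18633329,-0.00837386],[-0.10190997,0.57384344,-0.81259957],[0.15621964,-0.7974858,-0.58276223]]),t=np.array([0.53064729,0.17923492,0.86471881]))
for n in("k3","k4"):
    s,_,r=track(cv2.imread(f"pics/{n}.png"),F)
    m=((r[...,0]>=16)&(r[...,0]<=32)&(r[...,1]>70)&(r[...,2]>60)).mean(1)>.5
    e=np.where(np.diff(m.astype(int)))[0]; print(n,s,[(round(YS[i],3),bool(m[i+1])) for i in e])
print(env.state()["t"])
c=cv2.imread("pics/k4.png"); cv2.imwrite("pics/k4c.png",cv2.resize(c[110:310,210:390],(540,600),interpolation=2))
E
```

```text
k3 0.12999999999999962 [(np.float64(-0.169), True), (np.float64(-0.168), False), (np.float64(-0.141), True), (np.float64(-0.139), False), (np.float64(-0.058), True), (np.float64(0.007), False), (np.float64(0.08), True), (np.float64(0.181), False)]
k4 0.24499999999999972 [(np.float64(-0.187), True), (np.float64(-0.122), False), (np.float64(-0.039), True), (np.float64(0.066), False)]
4.35
```

View pics/k4c.png

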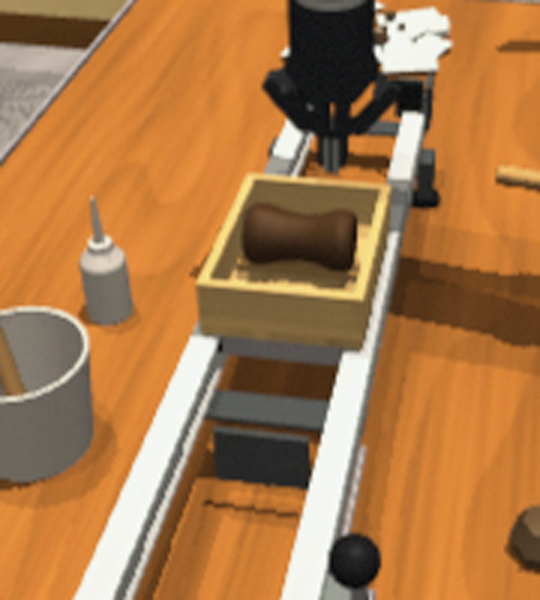

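The picture at t=4.25 shows the tray at mid-track with the bone on its rods, and the hand ahead of it in the lane. So s=0.245 was right, and the last value came from a stray pixel row. I take one more reading with a run-length filter.

```bash
python3 - <<'E'
t=open("h.py").read()
t=t.replace("k=m.mean(1)>.5;","k=cv2.morphologyEx((m.mean(1)>.5).astype(np.uint8)[:,None],cv2.MORPH_OPEN,np.ones((25,1),np.uint8)).ravel()>0;")
open("h.py","w").write(t)
from h import *
s,f,r=track(); e=env.state(); print(s,.14-s,e["t"],rackpos(e["ee_pos"]),e["contact_force"])
cv2.imwrite("pics/k5.png",f)
E
```

```text
0.27299999999999974 -0.13299999999999973 4.4 [ 0.00060209 -0.18720222  0.10730023] [-0.09617891 -0.10380416  0.81395861]
```

Request:
send_rows(
  increments=[
    [-1,-0.014,0,0.001,0],
    [-1,-0.022,0,0.001,0],
    [-1,-0.024,0,0.001,0],
  ],
)

```text
t: 4.7
ee_pos: [0.5775, -0.2461, 0.1089]
ee_rot: [2.19, 2.249, 0.001]
contact_force: [-0.0, -0.6, 0.2]
opening: -0.0001
grip_force: 0.0
```

Request:
send_rows(
  increments=[
    [-1,-0.023,0,0.001,0],
  ],
)

```text
t: 4.8
ee_pos: [0.5778, -0.2701, 0.1079]
ee_rot: [2.192, 2.248, 0.001]
contact_force: [0.3, -0.6, 0.4]
opening: 0.0003
grip_force: 0.0
```

Request:
send_rows(
  increments=[
    [-1,-0.02,0,0.001,0],
    [-1,-0.017,0,0.001,0],
    [-1,-0.014,0,0.0005,0],
  ],
)

```text
t: 5.1
ee_pos: [0.5788, -0.3216, 0.1043]
ee_rot: [2.194, 2.247, 0.0]
contact_force: [-0.3, -0.6, 0.0]
opening: 0.0002
grip_force: 0.2
```

Request:
send_rows(
  increments=[
    [-1,-0.011,0,0.0005,0],
    [-1,-0.008,0,0,0],
    [-1,-0.005,0,0,0],
    [-1,-0.003,0,0,0],
  ],
)

```text
t: 5.5
ee_pos: [0.5796, -0.3471, 0.1031]
ee_rot: [-2.194, -2.248, -0.0]
contact_force: [-0.0, -0.8, 0.1]
opening: -0.0
grip_force: 0.1
```

```bash
python3 - <<'E'
from h import *
s,f,r=track(); e=env.state(); print(s,.14-s,e["t"],rackpos(e["ee_pos"]),e["contact_force"])
cv2.imwrite("pics/k6.png",cv2.resize(f[100:260,230:390],(560,560),interpolation=2))
E
```

```text
0.4729999999999999 -0.3329999999999999 5.55 [ 0.00145413 -0.34469798  0.10314404] [ 0.07509534 -2.2905019  -0.18625563]
```

View pics/k6.png

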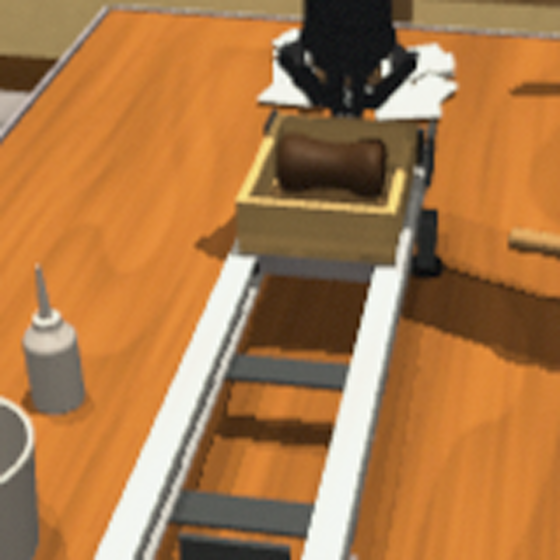

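The tray rests against the hand at s=0.473, with the bone still across the rods and about 14 mm left to the stops. I creep at 20 mm/s.

Request:
send_rows(
  increments=[
    [-1,-0.002,0,0,0],
    [-1,-0.002,0,0,0],
    [-1,-0.002,0,0,0],
    [-1,-0.002,0,0,0],
    [-1,-0.002,0,0,0],
    [-1,-0.002,0,0,0],
    [-1,-0.002,0,0,0],
    [-1,-0.002,0,0,0],
  ],
)

```text
t: 6.35
ee_pos: [0.5799, -0.3633, 0.1033]
ee_rot: [-2.195, -2.248, -0.0]
contact_force: [-0.6, 0.2, 0.1]
opening: -0.0002
grip_force: 0.0
```

Request:
send_rows(
  increments=[
    [-1,-0.002,0,0,0],
    [-1,-0.002,0,0,0],
    [-1,-0.002,0,0,0],
    [-1,-0.002,0,0,0],
    [-1,-0.003,0,0,0],
    [-1,-0.004,0,0,0],
  ],
)

```text
t: 6.95
ee_pos: [0.5803, -0.3782, 0.1033]
ee_rot: [-2.194, -2.248, -0.0]
contact_force: [0.2, -0.1, -0.1]
opening: -0.0001
grip_force: 0.0
```

```bash
python3 - <<'E'
from h import *
for _ in 1,2:
  s,f,r=track(); e=env.state(); print(s,.14-s,e["t"],rackpos(e["ee_pos"]),e["contact_force"])
E
```

```text
0.48499999999999993 -0.3449999999999999 7.0 [ 0.00109924 -0.37661075  0.10328337] [ 0.02134263 -1.17837916  0.38470091]
0.48499999999999993 -0.3449999999999999 7.05 [ 0.00104264 -0.37643638  0.10322081] [0.35802577 0.24724368 0.85896339]
```

The tray has settled against the stops and the hand is about 20 mm clear of it. I raise the hand and check.

Request:
send_rows(
  increments=[
    [-1,-0.005,0,-0.015,0],
    [-1,0,0,-0.03,0],
    [-1,0,0,-0.04,0],
    [-1,0,0,-0.04,0],
    [-1,-0.02,-0.02,-0.03,0],
    [-1,-0.03,-0.02,0,0],
    [-1,0,0,0,0],
    [-1,0,0,0,0],
  ],
)

```text
t: 7.85
ee_pos: [0.5406, -0.4354, 0.258]
ee_rot: [-2.198, -2.245, 0.001]
contact_force: [-0.9, 0.7, -0.1]
opening: 0.0002
grip_force: 0.0
```

```bash
python3 - <<'E'
from h import *
s,f,r=track(); e=env.state(); print(s,e["t"],e["ee_pos"],e["contact_force"])
cv2.imwrite("pics/k7.png",cv2.resize(f[100:350,200:440],(576,600),interpolation=2))
E
```

```text
0.48499999999999993 7.9 [ 0.54148256 -0.43388966  0.25784619] [ 0.44038266 -0.05595607 -0.58207364]
```

View pics/k7.png

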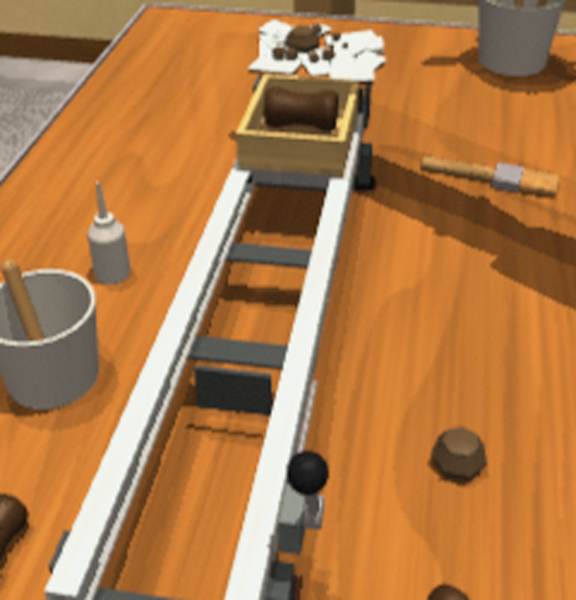

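The tray is against the end stops with the bone in its middle. The lever leans uphill, the other things are where they were, and the hand is clear, so I hand in.

```bash
python3 -c "
from plant import ticket
print(ticket.hand_in())"
```

```text
the job is handed in; nothing more can be done
None
```

I swung the lever over and the tray ran past the middle on its own. The hand caught it on the lower half, braked it and let it creep onto the end stops. The bone is still in the middle of the tray and the hand is clear. I handed the job in at about 8 s, and no verdict came back.

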